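# Find the paint tin lid that rocks and press it home

## Robot

A 6-joint arm with a two-finger parallel gripper is mounted at the origin on the work surface. World frame = base frame: x ahead of the robot, y to its left, z up, the work surface at z = 0. Lengths are in mm, angles in rad, forces in N, time in s.
With the tool pointing down it reaches from about 350 to 925 mm from the base axis. Payload 6.4 kg.
Tool frame: the origin (TCP) lies on the mounting face of the last link; the fingertips stand 199 mm ahead of it and the grasp point (between the pads) lies 180 mm ahead of it; x points along the fingers, y is the direction in which the jaws open and shut, and the axes are right-handed (so a half turn about x gives the same grasp; the last joint's range is limited). The gripper opens to 94 mm and grips with 3 to 60 N. Pads are 16 mm wide; open, the fingers measure 119 mm over their backs; the gripper's body (75 mm by 177 mm) begins 78 mm behind the grasp point.
Start: joints at [0.94, 0.245, 1.558, -0, 1.339, -0.174], TCP at [286.701, 583.368, 404.655] pointing down, gripper open.
Joint ranges: [-3.13, 3.13], [-1.02, 2.26], [0.13, 2.54], [-0.95, 4.09], [0.21, 2.88], [-2.74, 2.74]. Speed limits (rad/s): [2.57, 2.57, 3.14, 3.14, 3.14, 3.14].

## Interface

Orientations are given as [roll, pitch, yaw] about the fixed x, y, z axes, in that order (R = Rz(yaw) Ry(pitch) Rx(roll)).
In Python, from plant import manip, cams gives the robot as it stands.
- The arm moves only by the tool servo_tool, never from a script. Its arguments are lists of equal length, an entry for each row: "linear": the shift along the tool's x, y, z in m, a list of three; "rotation": the turn, a rotation vector about the tool's x, y, z in rad, a list of three. In form: {"linear": [[x, y, z], ...], "rotation": [[wx, wy, wz], ...]}. A call has 1 to 20 rows; each row is the pose to reach, as a shift and turn from the pose commanded when the call began, along the tool's axes at that moment; what a row does not reach only later rows make up. A row lasts 1/12 s, in which the tool goes at most 41.7 mm and 7.16 degrees, less where a joint would pass 70% of its speed; a pose out of reach is approached as far as the arm can. A call with a gripper value outside its range is refused whole. "gripper" is the finger opening in m, from 0 to 0.094, set as the call begins (left out, the last holds). The fingers move at their own pace and stop on an object; the grip force is fixed at half the most. Time passes only in rows, so rows that repeat a pose let the fingers close. It gives the time, the measured TCP pose, the force and the opening at its end, in the units of the state.
- manip.get_obs(): the state, without advancing time (a new reading comes with each control period).
- cams.capture(name): name is "scene" or "side" or "wrist"; returns the picture (400x640x3 uint8, red, green, blue); there is no depth.
- cams.camera_params(name): a dict with "mtx" (3x3 intrinsics, pixels), "R" (3x3) and "t" (3): a world point X has camera coordinates R X + t; the wrist camera has in their place "T_tool_cam" (4x4, takes a point from camera to tool coordinates, whose origin is the TCP and whose axes are the tool frame's). Camera axes: x right, y down, z forward; pixel columns grow to the right and rows downward; lengths in mm; the calibration is good to about 2 mm. A picture is of the moment at which its call begins: read the wrist's pose just before it. camera_params takes no time and is no camera call.
- manip.finish_job(): hands the job in, once; it reports no verdict.
Trained networks look in the newest picture that a camera, given by its name, has taken for a name from the list of things; names that differ only in an ending like _2 or _b are one class to them, and where a whole thing is asked for, a point or a joint stands for the part that bears it (a point fixed in the world has none). Each returns a list of dicts, best first, with "score" (0 to 1); they miss things now and then, are a little off and sometimes report something else, mostly with a low value. They report only what shows in the picture. A call takes as long as a camera call. They do not tell look-alikes from the thing itself.
- cams.boxes_of(camera, name): "position" ([column, row] in pixels, amid what is visible of it).
- cams.pinpoint(camera, name): "position" ([column, row] in pixels: a listed point, or the origin of a listed thing).
The state is a dict: "clock": time; "joint_pos": joint angles; "dq": joint speeds; "tau": joint torques, N m; "eef_pos": TCP position; "ee_rot": TCP orientation; "force": force on the tool from outside, world axes, zero at the start; "ft_torque": the same for the moment, N m; "grip_width": opening from 0.0 (shut) to 1.0 (fully open).
Only numpy, scipy, OpenCV 4.12 (cv2) and the standard library are available. Lean on these libraries where they do the work, as an engineer would, in place of code of your own. Each camera call takes 0.05 s, during which the arm holds its last target. There are 200 camera calls.

## Task

One of the four paint tins has a lid that is not home. Press down near the edge of the lids with a fingertip until you find the one that rocks, then press that one firmly down in the middle until it is fully home and level, and finish with your fingertip still pressing on it, so that I can see which tin to check for skin. Do not pick up any lid, and leave the other things on the shelf where they are.

Things in the scene. Friction and masses are not known exactly. Their poses are not given: they have to be found in the camera images.
- lid_1_top (a point): middle of the top face of the lid of one of four identical steel paint tins, z out of the lid. The lid is a flat metal disc 83 mm across, 3 mm thick at its rolled edge, with a shallow groove inside the edge; below it a plug 74 mm across and 7 mm deep sits in the tin's mouth. Lid tops lie 109 to 113 mm above the shelf (the tins stand a little unevenly, so height does not tell which lid is loose)
- lid_2_top (a point): as point lid_1_top, for the second lid. The tins are upright, 98 mm across, full, and do not shift. A tin's top seam is a 3.5 mm wide rim standing 4 mm outside the lid's edge, level with the top of a lid that is home
- lid_3_top (a point): as point lid_1_top, for the third lid. Three lids are home and give nowhere. One, any of the four, rides 4 mm high, nipped by its tin's mouth at two opposite points of its edge; left alone it is level and hard to tell by eye. Pressed straight down in the middle it starts to go at about 10 N, one side perhaps before the other, and by about 15 N is down 4 mm, level at its stop, and stays there
- lid_4_top (a point): as point lid_1_top, for the fourth lid. The loose lid, pressed 15 to 38 mm off centre, rocks about the line through its two nipped points by about 0.1 rad (5.5 degrees) under less than 1 N, the pressed edge sinking 4 mm to a hard stop; let go, it comes back level or nearly so. Pressed right on that line (direction unknown) it holds, and from about 7 N only that side goes down
- lid_1: the lid of point lid_1_top; origin in its middle, 3 mm below its top face
- lid_2: the lid of point lid_2_top; origin in its middle, 3 mm below its top face
- lid_3: the lid of point lid_3_top; origin in its middle, 3 mm below its top face
- lid_4: the lid of point lid_4_top; origin in its middle, 3 mm below its top face
- jar: bystander: closed glass jar with a steel lid, 72 mm across, 115 mm tall, upright; origin at the centre of its underside
- tape: bystander: roll of masking tape lying flat, 90 mm across, 25 mm high; origin at the centre of its underside
- paint_brush: bystander: flat paint brush lying along its x axis, 235 mm long (origin about mid length, under it), 50 mm wide, 18 mm high
- dust_brush: bystander: orange hand brush lying bristles down along its y axis, 275 mm long, 45 mm wide, 58 mm high; origin under it, near mid length
- squeegee: bystander: window squeegee lying flat, 22 mm high, blade 250 mm along y, origin under the middle of the blade, handle 160 mm along +x
Mind the look-alikes: they are no part of the job. What is shaped like the lid_2 but green or orange is not meant.

How it is judged:
By the outcome, as a careful person would: the job done as asked, in the order asked, and still so for the second after the job is handed in, while the arm keeps its last pose, push and grip.
It also fails if it takes over 67 s, if anything falls off the work surface, if the arm or the gripper's body presses on something with over 40 N, if the wrist force passes 120 N, or if a joint passes its speed limit or range.

## Working session

There is one attempt and no reset: what is moved stays moved. The work goes in short steps, Python scripts to look and compute and a tool call to move; the robot and the scene stay as the last step left them, time stands still between calls to the robot, and variables do not carry over. Pictures are saved under pics/ and viewed, about 8 in all and at most 12, crops included, and the job is handed in when it is done.

Besides the shell and the picture viewer there is one more tool, called after "Call:" as name(argument=value, ...), one argument or row to a line, values as JSON. servo_tool: Moves the arm, as the interface text tells. Its arguments: {"type":"object","properties":{"linear":{"type":"array"},"rotation":{"type":"array"},"gripper":{"type":"number"}},"required":["linear","rotation"]}

```bash
ls; mkdir -p pics; python3 - <<'E'
from plant import manip,cams
import cv2,numpy as np
o=manip.get_obs();print({k:np.round(v,3) for k,v in o.items()})
ims=[]
for n in("scene","side"):
    im=cams.capture(n);cv2.imwrite(f"pics/{n}0.png",im[:,:,::-1])
    p=cams.camera_params(n);print(n,np.array(p["mtx"]).round(1).tolist(),np.round(p["R"],3).tolist(),np.round(p["t"],1))
    for r in cams.pinpoint(n,"lid_1_top"):print(n,r)
w=cams.capture("wrist");cv2.imwrite("pics/wrist0.png",w[:,:,::-1])
for r in cams.pinpoint("wrist","lid_1_top"):print(r)
print(cams.camera_params("wrist"))
E
```

```text
pics
{'clock': np.float64(0.0), 'joint_pos': array([ 0.94 ,  0.246,  1.559, -0.   ,  1.339, -0.174]), 'dq': array([-0.001,  0.   , -0.001,  0.   ,  0.003,  0.001]), 'tau': array([ 0.0000e+00, -4.1584e+01, -3.1460e+01,  6.8000e-02,  3.3000e-02,
       -0.0000e+00]), 'eef_pos': array([286.56 , 583.191, 403.57 ]), 'ee_rot': array([-1.744,  1.569, -2.201]), 'force': array([ 0.305, -0.604,  0.002]), 'ft_torque': array([ 0.036, -0.015,  0.017]), 'grip_width': np.float64(1.0)}
scene [[466.1, 0.0, 319.1], [0.0, 466.1, 205.1], [0.0, 0.0, 1.0]] [[0.859, 0.512, 0.005], [0.352, -0.585, -0.731], [-0.371, 0.629, -0.683]] [-539.3  -69.3 1549.1]
scene {'position': [251.5, 240.0], 'score': 0.75}
side [[382.7, 0.0, 316.8], [0.0, 382.7, 208.2], [0.0, 0.0, 1.0]] [[0.875, -0.484, -0.013], [-0.341, -0.597, -0.726], [0.344, 0.639, -0.688]] [-482.8  303.8  982.2]
side {'position': [319.8, 253.1], 'score': 0.56}
{'mtx': array([[314.37431074,   0.        , 321.48845093],
       [  0.        , 314.37431074, 202.51000182],
       [  0.        ,   0.        ,   1.        ]]), 'T_tool_cam': array([[-1.36286320e-04, -2.38896718e-01,  9.71044973e-01,
         2.11362606e+01],
       [ 9.99999560e-01, -9.33698135e-04, -8.93585390e-05,
         1.23156064e-01],
       [ 9.28010342e-04,  9.71044534e-01,  2.38896741e-01,
        -7.02828812e+01],
       [ 0.00000000e+00,  0.00000000e+00,  0.00000000e+00,
         1.00000000e+00]])}
```

View pics/scene0.png

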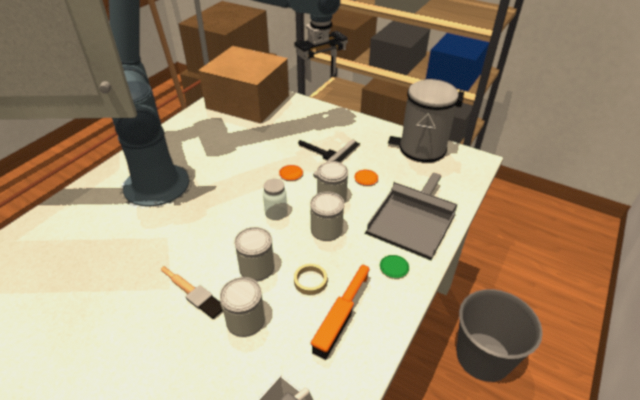

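View pics/side0.png

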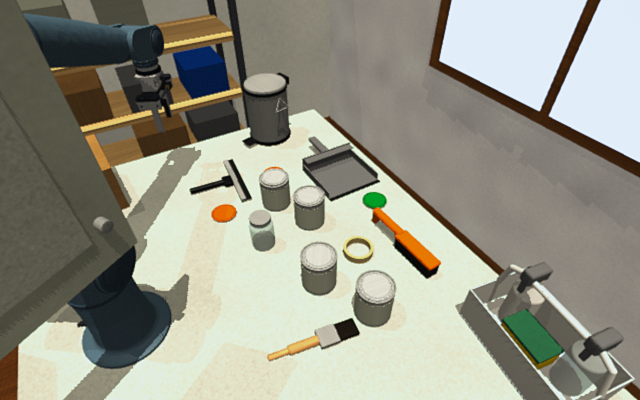

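The four steel tins' lids are at about (332,173), (327,203), (254,240), (242,293) in scene and (274,176), (309,194), (319,253), (375,287) in side. The flat orange and green discs on the table, at scene (291,173), (366,178) and (394,266), are the look-alikes and not on tins.

```bash
cat > h.py <<'E'
from plant import manip,cams
import cv2,numpy as np
from scipy.spatial.transform import Rotation as Ro
def ray(n,px,obs=None):
    p=cams.camera_params(n);d=np.linalg.solve(np.array(p["mtx"]),[px[0],px[1],1])
    if n!="wrist":
        R=np.array(p["R"]);return -R.T@np.array(p["t"]),R.T@d
    Rt=Ro.from_euler("xyz",obs["ee_rot"]).as_matrix();T=np.array(p["T_tool_cam"])
    return obs["eef_pos"]+Rt@T[:3,3],Rt@T[:3,:3]@d
def atz(n,px,z,obs=None):
    c,d=ray(n,px,obs);return c+d*(z-c[2])/d[2]
def tri(rs):
    A=0;b=0
    for c,d in rs:
        d=d/np.linalg.norm(d);M=np.eye(3)-np.outer(d,d);A=A+M;b=b+M@c
    return np.linalg.solve(A,b)
E
python3 - <<'E'
from h import *
for n in("scene","side"):
    print(n,[np.round(r["position"]).tolist()+[round(r["score"],2)] for r in cams.boxes_of(n,"lid_1")])
for s,d in zip([(332,173),(327,203),(254,240),(242,293)],[(274,176),(309,194),(319,253),(375,287)]):
    print(atz("scene",s,111).round(),atz("side",d,111).round(),tri([ray("scene",s),ray("side",d)]).round())
print(atz("scene",(275,187),115).round(),atz("side",(260,217),115).round())
o=manip.get_obs();print(Ro.from_euler("xyz",o["ee_rot"]).as_matrix().round(3))
E
```

```text
scene [[393.0, 268.0, 0.98], [243.0, 292.0, 0.9], [333.0, 172.0, 0.78], [369.0, 179.0, 0.78], [293.0, 172.0, 0.62], [329.0, 203.0, 0.59], [256.0, 240.0, 0.56]]
side [[223.0, 211.0, 0.91], [375.0, 201.0, 0.85], [306.0, 196.0, 0.71], [377.0, 287.0, 0.66], [274.0, 178.0, 0.59], [315.0, 257.0, 0.55]]
[534. 232. 111.] [531. 246. 111.] [530. 242. 108.]
[589. 108. 111.] [588. 111. 111.] [588. 111. 110.]
[ 497. -113.  111.] [ 500. -109.  111.] [ 498. -114.  114.]
[ 574. -264.  111.] [ 566. -269.  111.] [ 570. -263.  103.]
[426.  85. 115.] [416.  89. 115.]
[[-0.     0.441  0.897]
 [-0.     0.897 -0.441]
 [-1.    -0.    -0.   ]]
```

Call:
servo_tool(
  linear=[
    [0,-0.246,0.425],
    [0,-0.246,0.425],
    [0,-0.246,0.425],
    [0,-0.246,0.425],
    [0,-0.246,0.425],
    [0,-0.246,0.425],
    [0,-0.246,0.425],
    [0,-0.246,0.425],
    [0,-0.246,0.425],
    [0,-0.246,0.425],
    [0,-0.246,0.425],
    [0,-0.246,0.425],
    [0,-0.246,0.425],
    [0,-0.246,0.425],
    [0,-0.246,0.425],
    [0,-0.246,0.425],
    [0,-0.246,0.425],
    [0,-0.246,0.425],
  ],
  rotation=[
    [0,0,0],
    [0,0,0],
    [0,0,0],
    [0,0,0],
    [0,0,0],
    [0,0,0],
    [0,0,0],
    [0,0,0],
    [0,0,0],
    [0,0,0],
    [0,0,0],
    [0,0,0],
    [0,0,0],
    [0,0,0],
    [0,0,0],
    [0,0,0],
    [0,0,0],
    [0,0,0],
  ],
  gripper=0,
)

```text
clock: 1.9
eef_pos: [559.1, 176.2, 404.7]
ee_rot: [1.599, 1.571, 1.144]
force: [-0.1, 0.0, 0.1]
grip_width: 0.007
```

```bash
python3 - <<'E'
from h import *
o=manip.get_obs();print({k:np.round(v,3) for k,v in o.items()})
w=cams.capture("wrist");cv2.imwrite("pics/wrist1.png",w[:,:,::-1])
for f in(cams.pinpoint,cams.boxes_of):
  for r in f("wrist","lid_1_top"):print(np.round(r["position"],1),round(r["score"],2),atz("wrist",r["position"],111,o).round(1))
E
```

```text
{'clock': np.float64(1.9), 'joint_pos': array([ 0.112,  0.097,  1.725,  0.   ,  1.319, -1.004]), 'dq': array([-0.004,  0.   , -0.001, -0.002, -0.002, -0.001]), 'tau': array([-1.0800e-01, -3.5220e+01, -3.1203e+01,  2.3000e-02,  7.1000e-02,
        1.0000e-03]), 'eef_pos': array([559.065, 176.204, 404.717]), 'ee_rot': array([1.599, 1.571, 1.144]), 'force': array([-0.051,  0.046,  0.149]), 'ft_torque': array([0.019, 0.012, 0.002]), 'grip_width': np.float64(0.007)}
[ 17.1 282.1] 0.76 [ 498.7 -116.8  111. ]
[275.6 261.4] 0.73 [588.3 114.2 111. ]
[ 18.4 255.6] 0.85 [477.6 -98.2 111. ]
```

View pics/wrist1.png

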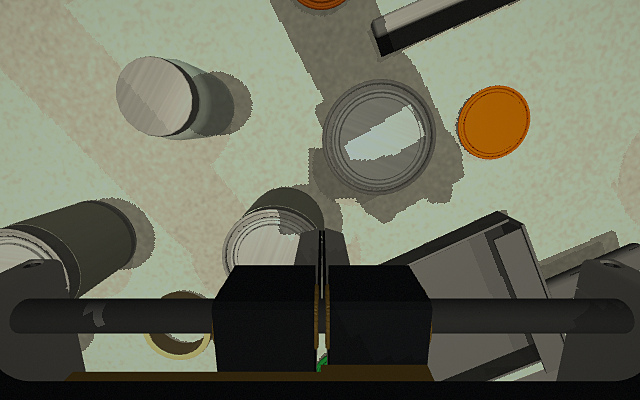

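Wrist view: steel lid A is at (378,135), lid B at about (272,250), part hidden by fingers, and lid C at the left edge. The orange disc at (493,122) lies on the table and the jar is at (157,96).

```bash
python3 - <<'E'
from h import *
o=manip.get_obs()
w=cv2.imread("pics/wrist1.png");g=cv2.medianBlur(cv2.cvtColor(w,cv2.COLOR_BGR2GRAY),3)
for p in[(378,135),(272,250),(275.6,261.4),(324,135),(433,135),(378,79),(378,193)]:print(p,atz("wrist",p,111,o).round(1))
print(Ro.from_euler("xyz",o["ee_rot"]).as_matrix().round(4))
E
```

```text
(378, 135) [524.7 246.2 111. ]
(272, 250) [576.9 116.  111. ]
(275.6, 261.4) [588.5 113.6 111. ]
(324, 135) [504.5 205.1 111. ]
(433, 135) [545.3 288.1 111. ]
(378, 79) [483.8 264.2 111. ]
(378, 193) [570.8 226.  111. ]
[[ 1.000e-04  4.401e-01  8.979e-01]
 [-0.000e+00  8.979e-01 -4.401e-01]
 [-1.000e+00  0.000e+00  0.000e+00]]
```

Call:
servo_tool(
  linear=[
    [0,0.048,-0.086],
    [0.03,0.048,-0.086],
    [0.06,0.048,-0.086],
    [0.087,0.048,-0.086],
    [0.087,0.048,-0.086],
    [0.087,0.048,-0.086],
    [0.087,0.048,-0.086],
    [0.087,0.048,-0.086],
  ],
  rotation=[
    [0,0,0],
    [0,0,0],
    [0,0,0],
    [0,0,0],
    [0,0,0],
    [0,0,0],
    [0,0,0],
    [0,0,0],
  ],
)

```text
clock: 2.72
eef_pos: [504.8, 255.9, 320.1]
ee_rot: [0.697, 1.567, 0.24]
force: [-0.2, 0.5, -0.2]
grip_width: 0.008
```

```bash
python3 - <<'E'
from h import *
o=manip.get_obs();print(o["clock"],o["eef_pos"].round(1),o["force"].round(2))
w=cams.capture("wrist");cv2.imwrite("pics/wrist2.png",w[:,:,::-1])
E
```

```text
2.7167 [504.8 255.9 320.1] [-0.16  0.54 -0.25]
```

View pics/wrist2.png

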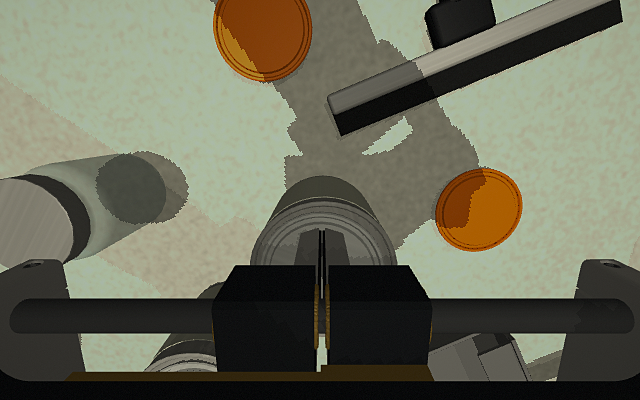

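The finger is over lid A, column about 322 on the lid's axis, toward the robot side of the lid. Now pressing in small steps.

Call:
servo_tool(
  linear=[
    [0.003,0,0],
    [0.003,0,0],
    [0.003,0,0],
  ],
  rotation=[
    [0,0,0],
    [0,0,0],
    [0,0,0],
  ],
)

```text
clock: 3.02
eef_pos: [503.8, 255.9, 315.0]
ee_rot: [0.675, 1.57, 0.218]
force: [-0.4, 0.7, -0.2]
grip_width: -0.001
```

Call:
servo_tool(
  linear=[
    [0.001,0,0],
    [0.001,0,0],
    [0.001,0,0],
  ],
  rotation=[
    [0,0,0],
    [0,0,0],
    [0,0,0],
  ],
)

```text
clock: 3.27
eef_pos: [503.6, 256.1, 313.6]
ee_rot: [-2.294, 1.571, -2.751]
force: [0.3, 0.4, 0.0]
grip_width: 0.005
```

Call:
servo_tool(
  linear=[
    [0.001,0,0],
    [0.001,0,0],
    [0.001,0,0],
  ],
  rotation=[
    [0,0,0],
    [0,0,0],
    [0,0,0],
  ],
)

```text
clock: 3.52
eef_pos: [503.6, 256.1, 312.5]
ee_rot: [-2.356, 1.571, -2.813]
force: [0.1, 0.3, 0.0]
grip_width: 0.006
```

Call:
servo_tool(
  linear=[
    [0.001,0,0],
    [0.001,0,0],
    [0.001,0,0],
  ],
  rotation=[
    [0,0,0],
    [0,0,0],
    [0,0,0],
  ],
)

```text
clock: 3.77
eef_pos: [503.6, 256.2, 311.6]
ee_rot: [-2.444, 1.571, -2.901]
force: [-1.6, 0.6, -0.4]
grip_width: 0.005
```

Call:
servo_tool(
  linear=[
    [0.0005,0,0],
    [0.0005,0,0],
    [0.0005,0,0],
  ],
  rotation=[
    [0,0,0],
    [0,0,0],
    [0,0,0],
  ],
)

```text
clock: 4.02
eef_pos: [503.6, 256.2, 311.2]
ee_rot: [1.127, 1.571, 0.671]
force: [-0.1, -0.1, 0.4]
grip_width: 0.005
```

Call:
servo_tool(
  linear=[
    [0.0005,0,0],
    [0.0005,0,0],
    [0.0005,0,0],
  ],
  rotation=[
    [0,0,0],
    [0,0,0],
    [0,0,0],
  ],
)

```text
clock: 4.27
eef_pos: [503.7, 256.2, 311.0]
ee_rot: [0.732, 1.571, 0.275]
force: [-0.9, -0.0, 2.5]
grip_width: 0.004
```

Call:
servo_tool(
  linear=[
    [0.0005,0,0],
    [0.0005,0,0],
    [0.0005,0,0],
  ],
  rotation=[
    [0,0,0],
    [0,0,0],
    [0,0,0],
  ],
)

```text
clock: 4.52
eef_pos: [503.7, 256.2, 310.8]
ee_rot: [0.49, 1.57, 0.033]
force: [-2.4, -1.2, 5.2]
grip_width: 0.008
```

Call:
servo_tool(
  linear=[
    [0.0005,0,0],
    [0.0005,0,0],
    [0.0005,0,0],
  ],
  rotation=[
    [0,0,0],
    [0,0,0],
    [0,0,0],
  ],
)

```text
clock: 4.77
eef_pos: [503.8, 256.2, 310.6]
ee_rot: [0.51, 1.57, 0.053]
force: [-1.7, -1.0, 6.9]
grip_width: 0.007
```

Call:
servo_tool(
  linear=[
    [-0.008,0,0],
    [-0.008,0.024,0.027],
    [-0.008,0.024,0.027],
    [-0.004,0.024,0.027],
    [-0.004,0.024,0.027],
    [-0.004,0.024,0.027],
  ],
  rotation=[
    [0,0,0],
    [0,0,0],
    [0,0,0],
    [0,0,0],
    [0,0,0],
    [0,0,0],
  ],
)

```text
clock: 5.27
eef_pos: [537.9, 265.7, 313.4]
ee_rot: [-2.452, 1.57, -2.909]
force: [-0.0, 0.5, -0.1]
grip_width: 0.002
```

Call:
servo_tool(
  linear=[
    [0.0015,0,0],
    [0.0015,0,0],
    [0.0015,0,0],
  ],
  rotation=[
    [0,0,0],
    [0,0,0],
    [0,0,0],
  ],
)

```text
clock: 5.52
eef_pos: [538.1, 265.7, 312.3]
ee_rot: [-2.468, 1.571, -2.924]
force: [-0.2, 0.3, 1.0]
grip_width: 0.006
```

Call:
servo_tool(
  linear=[
    [0.001,0,0],
    [0.001,0,0],
    [0.001,0,0],
  ],
  rotation=[
    [0,0,0],
    [0,0,0],
    [0,0,0],
  ],
)

```text
clock: 5.77
eef_pos: [538.4, 265.8, 311.5]
ee_rot: [1.493, 1.571, 1.036]
force: [-1.5, -0.0, 2.0]
grip_width: 0.002
```

Call:
servo_tool(
  linear=[
    [0.001,0,0],
    [0.001,0,0],
    [0.001,0,0],
  ],
  rotation=[
    [0,0,0],
    [0,0,0],
    [0,0,0],
  ],
)

```text
clock: 6.02
eef_pos: [538.6, 265.9, 310.7]
ee_rot: [0.837, 1.57, 0.38]
force: [-0.5, -0.6, 4.6]
grip_width: 0.004
```

Call:
servo_tool(
  linear=[
    [-0.007,0,0],
    [-0.007,-0.024,0],
    [-0.007,-0.024,0],
    [-0.002,-0.024,0],
    [-0.002,-0.024,0],
    [-0.002,-0.024,0],
    [-0.002,-0.024,0],
  ],
  rotation=[
    [0,0,0],
    [0,0,0],
    [0,0,0],
    [0,0,0],
    [0,0,0],
    [0,0,0],
    [0,0,0],
  ],
)

```text
clock: 6.6
eef_pos: [528.0, 244.5, 311.9]
ee_rot: [-2.107, 1.571, -2.563]
force: [-0.3, -0.5, 1.2]
grip_width: 0.005
```

Call:
servo_tool(
  linear=[
    [0.001,0,0],
    [0.001,0,0],
    [0.001,0,0],
    [0.001,0,0],
  ],
  rotation=[
    [0,0,0],
    [0,0,0],
    [0,0,0],
    [0,0,0],
  ],
)

```text
clock: 6.93
eef_pos: [528.0, 244.5, 311.8]
ee_rot: [-0.356, 1.571, -0.813]
force: [-2.4, -1.5, 5.9]
grip_width: 0.006
```

Call:
servo_tool(
  linear=[
    [0.001,0,0],
    [0.001,0,0],
    [0.001,0,0],
    [0.001,0,0],
  ],
  rotation=[
    [0,0,0],
    [0,0,0],
    [0,0,0],
    [0,0,0],
  ],
)

```text
clock: 7.27
eef_pos: [528.1, 244.5, 311.3]
ee_rot: [-0.211, 1.571, -0.667]
force: [-2.9, -2.1, 8.1]
grip_width: 0.005
```

Lid A's centre reads about 1 mm higher than the two edge points, which is suspicious. I'll repeat further out on the near side and on the opposite side.

Call:
servo_tool(
  linear=[
    [-0.007,0,0],
    [-0.007,0,-0.033],
    [-0.007,0,-0.033],
    [-0.002,0,-0.033],
    [-0.002,0,-0.033],
    [-0.002,0,-0.033],
    [-0.002,0,-0.033],
  ],
  rotation=[
    [0,0,0],
    [0,0,0],
    [0,0,0],
    [0,0,0],
    [0,0,0],
    [0,0,0],
    [0,0,0],
  ],
)

```text
clock: 7.85
eef_pos: [498.7, 258.5, 311.9]
ee_rot: [-2.057, 1.571, -2.514]
force: [0.1, -0.0, -0.0]
grip_width: 0.003
```

Call:
servo_tool(
  linear=[
    [0.001,0,0],
    [0.001,0,0],
    [0.001,0,0],
    [0.001,0,0],
  ],
  rotation=[
    [0,0,0],
    [0,0,0],
    [0,0,0],
    [0,0,0],
  ],
)

```text
clock: 8.18
eef_pos: [498.4, 258.7, 311.2]
ee_rot: [-0.221, 1.571, -0.678]
force: [-0.4, -0.0, 0.6]
grip_width: 0.007
```

Call:
servo_tool(
  linear=[
    [0.001,0,0],
    [0.001,0,0],
    [0.001,0,0],
    [0.001,0,0],
  ],
  rotation=[
    [0,0,0],
    [0,0,0],
    [0,0,0],
    [0,0,0],
  ],
)

```text
clock: 8.52
eef_pos: [498.3, 258.8, 310.3]
ee_rot: [0.452, 1.57, -0.004]
force: [0.0, -0.3, 1.7]
grip_width: 0.004
```

Call:
servo_tool(
  linear=[
    [-0.006,0,0],
    [-0.006,0,0.066],
    [-0.006,0,0.066],
    [-0.006,0,0.066],
    [-0.002,0,0.066],
    [-0.002,0,0.066],
    [-0.002,0,0.066],
    [-0.002,0,0.066],
  ],
  rotation=[
    [0,0,0],
    [0,0,0],
    [0,0,0],
    [0,0,0],
    [0,0,0],
    [0,0,0],
    [0,0,0],
    [0,0,0],
  ],
)

```text
clock: 9.18
eef_pos: [556.5, 230.3, 311.9]
ee_rot: [-2.634, 1.57, -3.09]
force: [-0.7, 0.3, 0.3]
grip_width: 0.0
```

Call:
servo_tool(
  linear=[
    [0.001,0,0],
    [0.001,0,0],
    [0.001,0,0],
    [0.001,0,0],
  ],
  rotation=[
    [0,0,0],
    [0,0,0],
    [0,0,0],
    [0,0,0],
  ],
)

```text
clock: 9.52
eef_pos: [557.3, 229.8, 311.2]
ee_rot: [1.399, 1.571, 0.943]
force: [-1.0, 0.8, 0.0]
grip_width: 0.004
```

Call:
servo_tool(
  linear=[
    [0.001,0,0],
    [0.001,0,0],
    [0.001,0,0],
    [0.001,0,0],
  ],
  rotation=[
    [0,0,0],
    [0,0,0],
    [0,0,0],
    [0,0,0],
  ],
)

```text
clock: 9.85
eef_pos: [557.5, 229.7, 310.4]
ee_rot: [1.382, 1.57, 0.925]
force: [-1.0, -0.0, 1.8]
grip_width: 0.005
```

Both opposite edges (r = 33 mm) give about 1.4 mm below the centre, sinking deeper further out at slope 0.1. So lid A rocks. Pressing it in the middle.

Call:
servo_tool(
  linear=[
    [-0.007,0,0],
    [-0.007,0,-0.033],
    [-0.007,0,-0.033],
    [-0.002,0,-0.033],
    [-0.002,0,-0.033],
    [-0.001,0,-0.033],
    [-0.001,0,-0.033],
    [-0.001,0,-0.033],
  ],
  rotation=[
    [0,0,0],
    [0,0,0],
    [0,0,0],
    [0,0,0],
    [0,0,0],
    [0,0,0],
    [0,0,0],
    [0,0,0],
  ],
)

```text
clock: 10.52
eef_pos: [528.4, 244.0, 311.4]
ee_rot: [-0.509, 1.571, -0.966]
force: [-1.0, -1.2, 3.9]
grip_width: 0.002
```

Call:
servo_tool(
  linear=[
    [0.001,0,0],
    [0.001,0,0],
    [0.001,0,0],
    [0.001,0,0],
  ],
  rotation=[
    [0,0,0],
    [0,0,0],
    [0,0,0],
    [0,0,0],
  ],
)

```text
clock: 10.85
eef_pos: [528.3, 244.0, 311.1]
ee_rot: [-0.203, 1.57, -0.66]
force: [-3.3, -0.9, 6.2]
grip_width: 0.003
```

Call:
servo_tool(
  linear=[
    [0.001,0,0],
    [0.001,0,0],
    [0.001,0,0],
    [0.001,0,0],
  ],
  rotation=[
    [0,0,0],
    [0,0,0],
    [0,0,0],
    [0,0,0],
  ],
)

```text
clock: 11.18
eef_pos: [528.3, 244.1, 310.4]
ee_rot: [-0.349, 1.57, -0.806]
force: [-4.5, -1.0, 9.4]
grip_width: 0.004
```

Call:
servo_tool(
  linear=[
    [0.001,0,0],
    [0.001,0,0],
    [0.001,0,0],
    [0.001,0,0],
  ],
  rotation=[
    [0,0,0],
    [0,0,0],
    [0,0,0],
    [0,0,0],
  ],
)

```text
clock: 11.52
eef_pos: [528.4, 244.0, 309.6]
ee_rot: [-0.428, 1.57, -0.885]
force: [-3.2, -1.5, 9.9]
grip_width: 0.006
```

Call:
servo_tool(
  linear=[
    [0.001,0,0],
    [0.001,0,0],
    [0.001,0,0],
    [0.001,0,0],
  ],
  rotation=[
    [0,0,0],
    [0,0,0],
    [0,0,0],
    [0,0,0],
  ],
)

```text
clock: 11.85
eef_pos: [528.4, 244.0, 308.6]
ee_rot: [-0.418, 1.57, -0.875]
force: [-4.5, -2.0, 9.2]
grip_width: 0.006
```

The lid is sinking at about 10 N, so this is the loose one. Continuing down.

Call:
servo_tool(
  linear=[
    [0.001,0,0],
    [0.001,0,0],
    [0.001,0,0],
    [0.001,0,0],
  ],
  rotation=[
    [0,0,0],
    [0,0,0],
    [0,0,0],
    [0,0,0],
  ],
)

```text
clock: 12.18
eef_pos: [528.4, 244.1, 308.4]
ee_rot: [-0.654, 1.57, -1.111]
force: [-6.5, -2.8, 13.4]
grip_width: 0.004
```

Call:
servo_tool(
  linear=[
    [0.001,0,0],
    [0.001,0,0],
    [0.001,0,0],
    [0.001,0,0],
  ],
  rotation=[
    [0,0,0],
    [0,0,0],
    [0,0,0],
    [0,0,0],
  ],
)

```text
clock: 12.52
eef_pos: [528.5, 244.2, 308.3]
ee_rot: [-0.999, 1.57, -1.456]
force: [-9.6, -3.0, 19.3]
grip_width: 0.002
```

Call:
servo_tool(
  linear=[
    [0.001,0,0],
    [0.001,0,0],
    [0.001,0,0],
    [0.001,0,0],
  ],
  rotation=[
    [0,0,0],
    [0,0,0],
    [0,0,0],
    [0,0,0],
  ],
)

```text
clock: 12.85
eef_pos: [528.6, 244.2, 308.3]
ee_rot: [-1.208, 1.57, -1.664]
force: [-11.7, -4.3, 24.5]
grip_width: 0.003
```

Call:
servo_tool(
  linear=[
    [0.001,0,0],
    [0.001,0,0],
    [0.001,0,0],
    [0.001,0,0],
  ],
  rotation=[
    [0,0,0],
    [0,0,0],
    [0,0,0],
    [0,0,0],
  ],
)

```text
clock: 13.18
eef_pos: [528.7, 244.3, 308.2]
ee_rot: [-1.414, 1.57, -1.87]
force: [-13.8, -5.5, 28.9]
grip_width: 0.007
```

```bash
python3 - <<'E'
from h import *
ims=[]
for n,(x,y) in(("scene",(330,180)),("side",(275,180)),("wrist",(322,215))):
    im=cams.capture(n)[:,:,::-1];cv2.imwrite(f"pics/{n}9.png",im)
    r=35 if n!="wrist" else 90
    ims.append(cv2.resize(im[y-r:y+r,x-r:x+r],(260,260),interpolation=cv2.INTER_CUBIC))
cv2.imwrite("pics/end.png",np.hstack(ims))
o=manip.get_obs();print(o["clock"],o["eef_pos"].round(2),o["force"].round(1))
E
```

```text
13.3333 [528.69 244.26 308.24] [-13.   -4.1  27.7]
```

View pics/end.png

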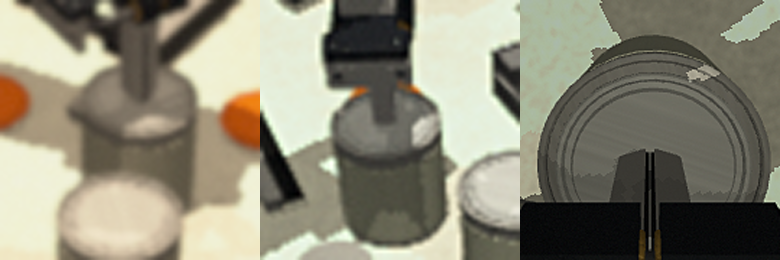

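The pictures show the fingertip in the middle of lid A (wrist crop: finger at column 650, rim centre at about 654), with the lid flush and level all round inside the seam. Force and height are steady at the stop.

```bash
python3 -c "
from plant import manip
print(manip.finish_job());o=manip.get_obs();print(o['clock'],o['eef_pos'],o['force'])"
```

```text
the job is handed in; nothing more can be done
None
the job is handed in; nothing more can be done
```

The loose lid was on the farthest-left tin, at about x 528, y 244 mm. It is now pressed home, the fingertip is still on it, and the job is handed in.

- **Finding it:** I tried this tin first. Light presses on opposite edges both stopped about 1.4 mm below its centre, and sank further the farther out I pressed. That means it rocks.
- **Pressing it home:** In the middle, the lid gave way at about 10 N and went down about 4 mm. It then stopped hard, with no more than 0.2 mm of further travel as the push rose from 13 to 29 N. The fingertip was still pushing with about 28 N at the last reading, at 13.3 s.
- **Last checks:** The final pictures showed the fingertip near the middle of the lid and the lid looking flush and level in its rim. There was a steady sideways force of about 14 N, but the fingertip did not slip.
- **Not checked:** I did not press the edges again after seating it, so "level" rests on the hard stop and the pictures. I also did not touch the other three lids, because the first one proved to be loose. I touched nothing else on the shelf.

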